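# Clip down the lid of the peg box

### The job

The lid of the clear clothes-peg box is on, but its four corners are standing up unclipped: with the fingertips, press each corner of the lid down until it clicks, so that the lid is shut flush all round. Only press: do not pick up, tilt or shift the box, and leave the things around it where they are.

Things in the scene. Friction and masses are not known exactly. Their poses are not given: they have to be found in the camera images.
- clip_box: Clear plastic box with a white clip-on lid, 120 mm (its x) by 170 mm (its y), clothes pegs inside; loose on the worktop, about 0.7 kg. Origin: centre of its underside; z up. The lid is on and bends along a 45 degree fold across each corner, so its four corner sections move and clip one by one.
- lid_middle (a point): Centre of the lid, 90 mm above the underside of the box. The flat middle of the lid is seated already, its top face 89 mm up, with a raised border that reaches 91 mm; pressing here does nothing.
- corner1 (a joint): How far corner section 1 (near left when the box is square to the robot) stands up about its fold, 34 mm in from the tip: 0 = flush, a hard stop; 0.24 to 0.34 rad = unclipped, tip 8 to 12 mm up. Pressed, it meets the catch at about 0.22, resists with about 9 N at the press point (more nearer the fold), snaps past it by 0.13 and stays below 0.05; let go sooner, it springs up.
- corner1_press (a point): Press point on the top face of corner section 1, 9 mm in from its rounded tip on the diagonal, where three fine ribs run across. Moves with the section. When the section is clipped this point lies at x = -49, y = 74, z = 89 mm in the frame of the box. Its own x axis points outward to the tip, and z is the section's upward normal.
- corner2 (a joint): How far corner section 2 (near right when the box is square to the robot) stands up about its fold, 34 mm in from the tip: 0 = flush, a hard stop; 0.24 to 0.34 rad = unclipped, tip 8 to 12 mm up. Pressed, it meets the catch at about 0.22, resists with about 9 N at the press point (more nearer the fold), snaps past it by 0.13 and stays below 0.05; let go sooner, it springs up.
- corner2_press (a point): Press point on the top face of corner section 2, 9 mm in from its rounded tip on the diagonal, where three fine ribs run across. Moves with the section. When the section is clipped this point lies at x = -49, y = -74, z = 89 mm in the frame of the box. Its own x axis points outward to the tip, and z is the section's upward normal.
- corner3 (a joint): How far corner section 3 (far right when the box is square to the robot) stands up about its fold, 34 mm in from the tip: 0 = flush, a hard stop; 0.24 to 0.34 rad = unclipped, tip 8 to 12 mm up. Pressed, it meets the catch at about 0.22, resists with about 9 N at the press point (more nearer the fold), snaps past it by 0.13 and stays below 0.05; let go sooner, it springs up.
- corner3_press (a point): Press point on the top face of corner section 3, 9 mm in from its rounded tip on the diagonal, where three fine ribs run across. Moves with the section. When the section is clipped this point lies at x = 49, y = -74, z = 89 mm in the frame of the box. Its own x axis points outward to the tip, and z is the section's upward normal.
- corner4 (a joint): How far corner section 4 (far left when the box is square to the robot) stands up about its fold, 34 mm in from the tip: 0 = flush, a hard stop; 0.24 to 0.34 rad = unclipped, tip 8 to 12 mm up. Pressed, it meets the catch at about 0.22, resists with about 9 N at the press point (more nearer the fold), snaps past it by 0.13 and stays below 0.05; let go sooner, it springs up.
- corner4_press (a point): Press point on the top face of corner section 4, 9 mm in from its rounded tip on the diagonal, where three fine ribs run across. Moves with the section. When the section is clipped this point lies at x = 49, y = 74, z = 89 mm in the frame of the box. Its own x axis points outward to the tip, and z is the section's upward normal.
- peg_a: Loose wooden clothes peg, 15 x 72 x 12 mm, lying by the box on the robot's side. Origin: centre of its underside, y along it. Bystander.
- peg_b: The same, lying behind the box. Bystander.
- spool: Loose cream thread reel, 28 mm across, 36 mm high, standing by the box on the robot's side. Origin: centre of its underside. Bystander.

How it is judged:
At the end, for the whole second after the job is handed in: All four corner sections are clipped (each joint below 0.07 rad; clipped ones rest below 0.03, unclipped ones spring back to 0.2 or more), and the box stands upright and still, within 30 mm of where it stood (value of joint each of corner1, corner2, corner3, corner4 below 0.07 rad and distance of clip_box from where it was at the start of the episode below 0.03 m and angle between clip_box's own z axis and vertical below 0.05 rad and linear speed of clip_box below 0.02 m/s); the robot touches nothing.
It fails at once if the box is lifted (15 mm) or carried instead of only pressed (height (world z) of clip_box above 0.015 m).
It fails at once if the box is tipped by more than 0.2 rad (angle between clip_box's own z axis and vertical above 0.2 rad).
It fails at once if the box is shifted by more than 30 mm (distance of clip_box from where it was at the start of the episode above 0.03 m).
It fails at once if a peg or the thread reel beside the box is moved by more than 30 mm (distance of any of peg_a, peg_b, spool from where it was at the start of the episode above 0.03 m).
It also fails if it takes over 42 s, if anything falls off the work surface, if the arm or the gripper's body presses on something with over 40 N, if the wrist force passes 120 N, or if a joint passes its speed limit or range.

### The arm

A 7-joint arm with a two-finger parallel gripper is mounted at the origin on the work surface; the furniture and walls round the work are solid. World frame = base frame: x ahead of the robot, y to its left, z up, the work surface at z = 0. Lengths are in m, angles in rad, forces in N, time in s.
With the tool pointing down it reaches from about 0.4 to 0.85 m from the base axis. Payload 4.4 kg.
Tool frame: the origin (TCP) lies on the centre line of the jaws, within the pads' length; the fingertips stand 17 mm ahead of it and the grasp point (between the pads) lies 2 mm behind it; z points along the fingers, y is the line along which they close (so a half turn about z gives the same grasp; the last joint's range is limited). The gripper opens to 94 mm and grips with 3 to 60 N. Pads are 16 mm wide; open, the fingers measure 119 mm over their backs; the gripper's body (75 mm by 177 mm) begins 78 mm behind the grasp point.
Start: joints at [-1.282, 0.628, 0.038, 1.517, -0.027, 0.996, -0.02], TCP at [0.226, 0.61, 0.222] pointing down, gripper open.
Joint ranges: [-3.06, 3.06], [-0.37, 2.12], [-1.25, 1.32], [0.18, 2.47], [-1.1, 4.24], [0.23, 1.98], [-2.94, 2.94]. Speed limits (rad/s): [2.57, 2.57, 3.14, 3.14, 3.14, 3.14, 3.14].

### API

Orientations are given as [roll, pitch, yaw] about the fixed x, y, z axes, in that order (R = Rz(yaw) Ry(pitch) Rx(roll)).
In Python, from workcell import bot gives the robot as it stands.
- The arm moves only by the tool drive_tool, never from a script. Its argument "rows" is a list of rows, each a list of 7 numbers: the finger opening in mm, from 0 to 94, then the shift along the tool's x, y, z in mm, then the turn, a rotation vector about the tool's x, y, z in degrees. In form: [[claw, tx, ty, tz, wx, wy, wz], ...]. A call has 1 to 12 rows; each row is the pose to reach, as a shift and turn from the pose commanded when the call began, along the tool's axes at that moment; what a row does not reach only later rows make up. A row lasts 1/8 s, in which the tool goes at most 62.5 mm and 10.7 degrees, less where a joint would pass 70% of its speed; a pose out of reach is approached as far as the arm can. A call with a gripper value outside its range is refused whole. The fingers move at their own pace and stop on an object; "grip_force" is the grip in N (left out, the last holds). Time passes only in rows, so rows that repeat a pose let the fingers close. It gives the time, the measured TCP pose, the force, the opening and the grip force at its end, in the units of the state.
- bot.read_state(): the state, without advancing time (a new reading comes with each control period).
- bot.grab_frame(name): name is "side" or "top"; returns a dict with "pixels" (480x640x3 uint8, blue, green, red), "z_map" (480x640 float32, m along the optical axis (not along the pixel's ray), 0 where there is no reading), "fx", "fy", "cx", "cy" (pixels), "k1" (the pictures are not rectified: a ray, as slopes to the right and down, at radius r is drawn at 1 + k1 r^2 times it, then the intrinsics apply), "R" (3x3) and "t" (3): a world point X has camera coordinates R X + t. Camera axes: x right, y down, z forward; pixel columns grow to the right and rows downward; lengths in m; the calibration is good to about 2 mm. A picture is of the moment at which its call begins.
- bot.sign_off(): hands the job in; it is judged then, once.
The state is a dict: "time_s": time; "qpos": joint angles; "qd": joint speeds; "tau": joint torques, N m; "eef_pos": TCP position; "tool_rot": TCP orientation; "ft_force": force on the tool from outside, world axes, zero at the start; "wrist_torque": the same for the moment, N m; "opening": opening from 0.0 (shut) to 1.0 (fully open); "gripper_force": force on a finger pad.
Only numpy, scipy, OpenCV 4.12 (cv2) and the standard library are available. Lean on these libraries where they do the work, as an engineer would, in place of code of your own. Each camera call takes 0.05 s, during which the arm holds its last target. There are 200 camera calls.

## Working session

There is one attempt and no reset: what is moved stays moved. The work goes in short steps, Python scripts to look and compute and a tool call to move; the robot and the scene stay as the last step left them, time stands still between calls to the robot, and variables do not carry over. Pictures are saved under pics/ and viewed, at most 10 in all, crops included, and the job is handed in when it is done.

Besides the shell and the picture viewer there is one more tool, called after "Emit:" as name([rows], argument=value, ...), one row to a line, values as JSON. drive_tool: Moves the arm, as the interface text tells. Its arguments: {"type":"object","properties":{"rows":{"type":"array"},"grip_force":{"type":"number"}},"required":["rows"]}

```bash
mkdir -p pics; python3 - <<'E'
from workcell import bot
import cv2,numpy as np
s=bot.read_state();print({k:np.round(v,3) for k,v in s.items()})
for n in("top","side"):
    f=bot.grab_frame(n);np.savez(n+".npz",**f);cv2.imwrite(f"pics/{n}0.png",f["pixels"])
    print(n,f["fx"],f["cx"],f["cy"],f["k1"],np.round(-f["R"].T@f["t"],3),np.round(f["R"],2).tolist())
E
```

```text
{'time_s': np.float64(0.0), 'qpos': array([-1.282,  0.629,  0.038,  1.518, -0.027,  0.996, -0.02 ]), 'qd': array([-0.001,  0.001,  0.   ,  0.002, -0.001,  0.001, -0.001]), 'tau': array([-0.0000e+00, -5.4972e+01,  1.1440e+00, -1.8664e+01, -5.2000e-02,
        2.4000e-02,  0.0000e+00]), 'eef_pos': array([0.226, 0.609, 0.222]), 'tool_rot': array([-3.14 , -0.   ,  2.787]), 'ft_force': array([-0.116,  0.253, -0.996]), 'wrist_torque': array([0.006, 0.015, 0.001]), 'gripper_force': np.float64(0.0), 'opening': np.float64(1.0)}
top 580.7255622193511 323.8674557002042 239.46382078387182 -0.01446018858847339 [0.382 0.013 0.916] [[0.02, -1.0, -0.0], [-0.98, -0.01, -0.18], [0.18, 0.0, -0.98]]
side 450.6057851880738 315.27439418371915 243.0874189538084 0.013778613417808967 [0.182 0.532 0.655] [[-0.82, -0.57, -0.01], [-0.37, 0.54, -0.75], [0.43, -0.62, -0.66]]
```

View pics/top0.png

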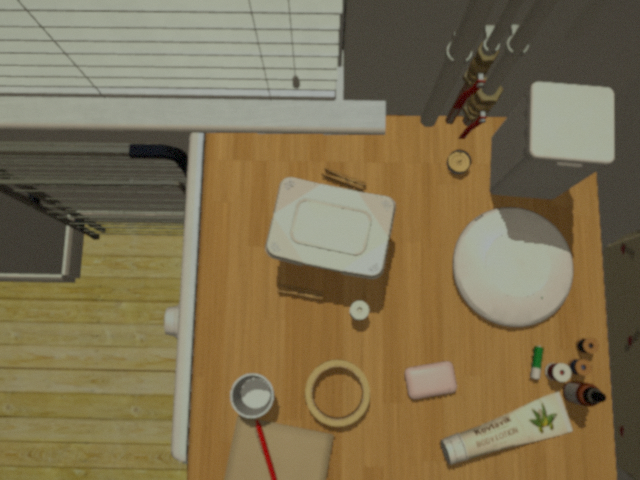

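View pics/side0.png

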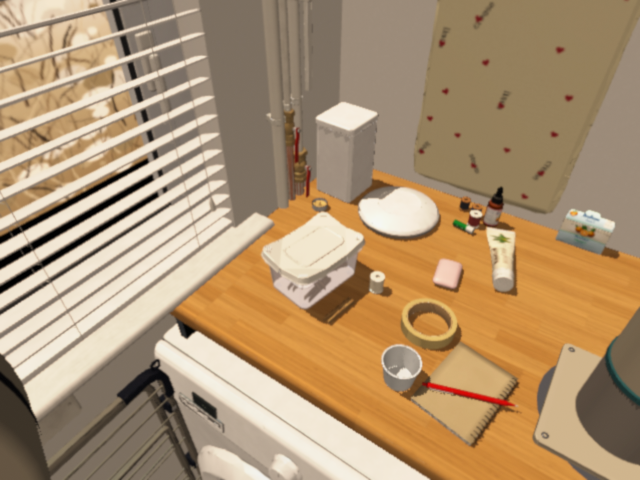

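The top view shows the white lid centred near (331,227), with corners at (285,182), (393,200), (378,273) and (270,252). The reel is at (359,311), and the pegs are at (345,179) and (300,294). The side view has the lid at (313,247). I'll measure the lid from depth next.

```bash
cat > h.py <<'E'
import cv2,numpy as np
def cloud(f):
    f={k:f[k] for k in f}
    K=np.array([[f["fx"],0,f["cx"]],[0,f["fy"],f["cy"]],[0,0,1.]]);h,w=f["z_map"].shape
    u,v=np.meshgrid(np.arange(w),np.arange(h))
    p=np.stack([u,v],-1).reshape(-1,1,2).astype(float)
    s=cv2.undistortPoints(p,K,np.array([f["k1"],0,0,0.])).reshape(h,w,2)
    z=f["z_map"][...,None]
    return (np.concatenate([s*z,z],-1)-f["t"])@f["R"]
def lid(f,ctr):
    P=cloud(f);m=(P[...,2]>.075)&(P[...,2]<.115)&(np.hypot(P[...,0]-ctr[0],P[...,1]-ctr[1])<.13)&(f["z_map"]>0)
    m=cv2.morphologyEx(m.astype(np.uint8),cv2.MORPH_OPEN,np.ones((3,3)))
    n,l,st,_=cv2.connectedComponentsWithStats(m);m=l==1+np.argmax(st[1:,4])
    Q=P[m];(c,sz,a)=cv2.minAreaRect((Q[:,:2]*1000).astype(np.float32))
    if sz[0]>sz[1]: a+=90
    # long side = box y; yaw of box x in (-90,90]
    a=(a+90)%180-90
    return P,Q,np.array(c)/1000,sz,np.radians(a)
def rz(a): return np.array([[np.cos(a),-np.sin(a)],[np.sin(a),np.cos(a)]])
PR=np.array([[-49,74],[-49,-74],[49,-74],[49,74]])/1000
E
python3 - <<'E'
from h import *
for n in("top","side"):
    f=np.load(n+".npz");P0=cloud(f)
    if n=="top":print("lid px",P0[227,331],"reel",P0[311,359],"pegs",P0[179,345],P0[294,300]);ctr=P0[227,331,:2]
    P,Q,c,sz,a=lid(f,ctr);print(n,c.round(4),sz,np.degrees(a))
    for p in PR:
        w=c+rz(a)@p;d=np.hypot(Q[:,0]-w[0],Q[:,1]-w[1])<.006
        print(w.round(4),d.sum(),np.median(Q[d,2]).round(4))
    d=np.hypot(*(Q[:,:2]-c).T)<.02;print("mid z",np.median(Q[d,2]))
    # tall things near the box
    m=(P[...,2]>.11)&(np.hypot(P[...,0]-c[0],P[...,1]-c[1])<.3)
    T=P[m];print("tall",len(T),[T[:,0].min(),T[:,0].max(),T[:,1].min(),T[:,1].max(),T[:,2].max()] if len(T) else 0)
E
```

```text
lid px [0.55059807 0.00704205 0.09082136] reel [ 0.43356583 -0.03753673  0.03085707] pegs [ 0.64843133 -0.01536565  0.00361977] [0.45983605 0.05342741 0.00902619]
top [0.552  0.0083] (176.59715270996094, 126.18949890136719) -10.638458251953125
[0.5175 0.0901] 54 0.0969
[ 0.4901 -0.0553] 56 0.0955
[ 0.5865 -0.0734] 53 0.0974
[0.6138 0.072 ] 55 0.0963
mid z 0.08974368561490034
tall 30803 [np.float64(0.3823830258376462), np.float64(0.8505490047058994), np.float64(-0.28315941595448274), np.float64(0.21815813676292398), np.float64(0.9161185521041604)]
side [0.5499 0.0085] (174.2582550048828, 125.16947937011719) -10.972007751464844
[0.5159 0.0904] 24 0.0966
[ 0.4877 -0.0548] 21 0.0948
[ 0.5839 -0.0735] 23 0.0965
[0.6121 0.0718] 24 0.0958
mid z 0.08897283928749142
tall 35730 [np.float64(0.6209534346621463), np.float64(0.8405657626322204), np.float64(-0.2822056032406338), np.float64(0.21949246073134923), np.float64(0.5044764196190585)]
```

```bash
cat > to.py <<'E'
import sys,numpy as np
from scipy.spatial.transform import Rotation as R
from workcell import bot
def to(x,y,z,yaw=None):
    s=bot.read_state();r=R.from_euler("xyz",s["tool_rot"])
    g=R.from_euler("xyz",[np.pi,0,np.radians(yaw) if yaw is not None else s["tool_rot"][2]])
    return np.round(1000*r.inv().apply(np.array([x,y,z])-s["eef_pos"]),1),np.round((r.inv()*g).as_rotvec(degrees=True),1)
E
python3 - <<'E'
from h import *
from to import *
c=np.array([.551,.0084]);a=np.radians(-10.8)
for i,p in enumerate(PR):print(i+1,(c+rz(a)@p).round(4))
print(to(.518,.0905,.16,124.2))
for n in("top","side"):
    f=np.load(n+".npz");P=cloud(f);ok=f["z_map"]>0
    for x in np.arange(.15,.85,.1):
        print(n,round(x,2),end=": ")
        for y in np.arange(-.2,.7,.1):
            m=ok&(abs(P[...,0]-x)<.05)&(abs(P[...,1]-y)<.05)
            print(round(P[m][:,2].max(),2) if m.sum()>5 else "-",end=" ")
        print()
E
```

```text
1 [0.5167 0.0903]
2 [ 0.489  -0.0551]
3 [ 0.5853 -0.0735]
4 [0.613  0.0719]
(array([-454.3, -384.5,   62.3]), array([-0.1,  0. , 35.5]))
top 0.15: 0.0 0.0 0.01 0.02 0.01 -0.1 - -0.92 -0.92 
top 0.25: 0.04 0.02 0.03 0.05 0.01 -0.1 - -0.93 -0.92 
top 0.35: 0.02 0.03 0.03 0.05 0.05 -0.1 - -0.93 -0.92 
top 0.45: 0.04 0.1 0.1 0.09 0.01 -0.1 - -0.92 -0.92 
top 0.55: 0.04 0.1 0.1 0.1 0.01 -0.1 - -0.93 -0.92 
top 0.65: 0.2 0.09 0.1 0.1 0.01 -0.1 - -0.93 -0.92 
top 0.75: 0.37 0.36 0.3 0.34 0.3 0.3 0.31 0.19 0.02 
side 0.15: 0.0 0.01 0.01 0.02 0.01 - - - - 
side 0.25: 0.04 0.03 0.03 0.05 0.01 -0.1 - 0.61 - 
side 0.35: 0.02 0.03 0.03 0.05 0.0 -0.1 - - - 
side 0.45: 0.04 0.1 0.1 0.09 0.0 -0.1 - - - 
side 0.55: 0.04 0.1 0.09 0.1 0.0 -0.1 - - - 
side 0.65: 0.2 0.09 0.09 0.1 0.0 -0.1 - - - 
side 0.75: 0.46 0.47 0.48 0.5 0.5 0.5 0.36 0.15 -
```

Emit:
drive_tool([
  [0,-46,-38,0,0,0,-9.5],
  [0,-91,-77,0,0,0,-9.5],
  [0,-136,-115,0,0,0,-9.5],
  [0,-182,-154,0,0,0,-9.5],
  [0,-227,-192,0,0,0,-9.5],
  [0,-272,-230,10,0,0,-9.5],
  [0,-318,-269,25,0,0,-9.5],
  [0,-363,-307,45,0,0,-9.5],
  [0,-409,-346,60,0,0,-9.5],
  [0,-454,-384,70,0,0,-9.5],
  [0,-454,-384,80,0,0,-9.5],
  [0,-454,-384,80,0,0,-9.5],
], grip_force=20)

```text
time_s: 1.6
eef_pos: [0.5169, 0.0922, 0.1415]
tool_rot: [-3.141, -0.003, 2.952]
ft_force: [-1.0, -0.5, -1.0]
opening: 0.006
gripper_force: 0.0
```

```bash
python3 - <<'E'
from h import *
from to import *
s=bot.read_state();print(s["eef_pos"].round(4),s["tool_rot"].round(3),s["ft_force"].round(2))
for p in [(.517,.0903),(.489,-.0551),(.5853,-.0735),(.613,.0719)]:print(to(*p,.145,169.2))
fs={n:bot.grab_frame(n) for n in("top","side")}
cv2.imwrite("pics/s1.png",np.vstack([cv2.resize(f["pixels"][y:y+150,x:x+200],None,fx=2,fy=2) for f,y,x in((fs["top"],150,230),(fs["side"],160,220))]))
E
```

```text
[0.5169 0.0922 0.1415] [-3.141e+00 -3.000e-03  2.952e+00] [-0.99 -0.54 -0.96]
(array([-0.4, -1.8, -3.5]), array([-0. , -0.2, -0. ]))
(array([  -0.3, -149.9,   -3.4]), array([-0. , -0.2, -0. ]))
(array([ -98.3, -149.8,   -3.7]), array([-0. , -0.2, -0. ]))
(array([-98.2,  -1.8,  -3.7]), array([-0. , -0.2, -0. ]))
```

View pics/s1.png

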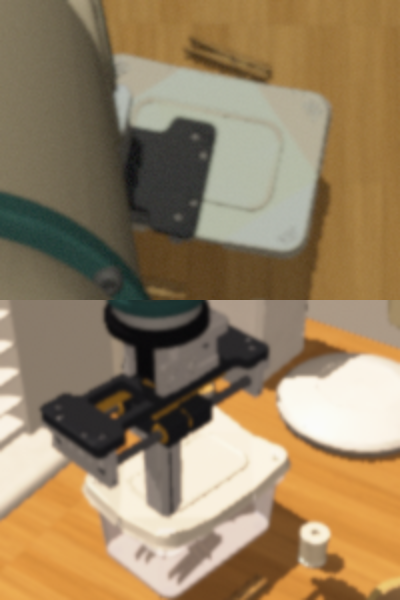

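The gripper is shut, above the near-left corner and clear of everything else. Pressing corner 1.

Emit:
drive_tool([
  [0,0,-2,18,0,0,0],
  [0,0,-2,24,0,0,0],
  [0,0,-2,28,0,0,0],
  [0,0,-2,31,0,0,0],
  [0,0,-2,34,0,0,0],
  [0,0,-2,36,0,0,0],
  [0,0,-2,36,0,0,0],
])

```text
time_s: 2.58
eef_pos: [0.518, 0.0897, 0.1065]
tool_rot: [3.141, 0.0, 2.952]
ft_force: [0.6, 0.9, 1.1]
opening: 0.006
gripper_force: 0.4
```

Emit:
drive_tool([
  [0,0,0,1,0,0,0],
  [0,0,0,2,0,0,0],
  [0,0,0,2,0,0,0],
])

```text
time_s: 2.95
eef_pos: [0.5181, 0.0897, 0.1061]
tool_rot: [3.141, 0.001, 2.952]
ft_force: [-3.8, 0.7, 15.4]
opening: 0.006
gripper_force: 7.7
```

Hard stop at a tip height of 89 mm with 15 N, so corner 1 is clipped. Next are corners 2 and 3, the same way.

Emit:
drive_tool([
  [0,0,0,-35,0,0,0],
  [0,0,-50,-35,0,0,0],
  [0,0,-100,-35,0,0,0],
  [0,0,-148,-35,0,0,0],
  [0,0,-148,-25,0,0,0],
  [0,0,-148,-15,0,0,0],
  [0,0,-148,-10,0,0,0],
  [0,0,-148,-6,0,0,0],
  [0,0,-148,-3,0,0,0],
  [0,0,-148,-1,0,0,0],
  [0,0,-148,0,0,0,0],
  [0,0,-148,0,0,0,0],
])

```text
time_s: 4.45
eef_pos: [0.4901, -0.0547, 0.106]
tool_rot: [3.141, 0.001, 2.954]
ft_force: [-3.4, 1.5, 18.5]
opening: 0.004
gripper_force: 9.0
```

Emit:
drive_tool([
  [0,0,0,-35,0,0,0],
  [0,-50,0,-35,0,0,0],
  [0,-97,0,-35,0,0,0],
  [0,-97,0,-35,0,0,0],
  [0,-97,0,-25,0,0,0],
  [0,-97,0,-15,0,0,0],
  [0,-97,0,-10,0,0,0],
  [0,-97,0,-6,0,0,0],
  [0,-97,0,-3,0,0,0],
  [0,-97,0,-1,0,0,0],
  [0,-97,0,0,0,0,0],
  [0,-97,0,0,0,0,0],
])

```text
time_s: 5.95
eef_pos: [0.5854, -0.0739, 0.1062]
tool_rot: [3.142, 0.001, 2.952]
ft_force: [-4.4, 0.8, 13.6]
opening: 0.003
gripper_force: 6.7
```

Emit:
drive_tool([
  [0,0,0,-35,0,0,0],
  [0,0,50,-35,0,0,0],
  [0,0,100,-35,0,0,0],
  [0,0,148,-35,0,0,0],
  [0,0,148,-25,0,0,0],
  [0,0,148,-15,0,0,0],
  [0,0,148,-10,0,0,0],
  [0,0,148,-6,0,0,0],
  [0,0,148,-3,0,0,0],
  [0,0,148,-1,0,0,0],
  [0,0,148,0,0,0,0],
  [0,0,148,0,0,0,0],
])

```text
time_s: 7.45
eef_pos: [0.6133, 0.0705, 0.1062]
tool_rot: [-3.141, 0.001, 2.952]
ft_force: [-3.3, -0.5, 13.1]
opening: 0.007
gripper_force: 6.2
```

Now I'll retreat up and out of view to check the lid.

Emit:
drive_tool([
  [0,0,0,-40,0,0,0],
  [0,0,0,-90,0,0,0],
  [0,50,35,-110,0,0,0],
  [0,100,70,-110,0,0,0],
  [0,145,110,-110,0,0,0],
  [0,190,150,-110,0,0,0],
  [0,230,195,-110,0,0,0],
  [0,270,240,-110,0,0,0],
  [0,300,290,-110,0,0,0],
  [0,320,340,-110,0,0,0],
  [0,330,380,-110,0,0,0],
  [0,330,380,-110,0,0,0],
])

```text
time_s: 8.95
eef_pos: [0.3584, 0.5102, 0.2138]
tool_rot: [3.14, -0.001, 2.957]
ft_force: [0.4, -0.9, -0.0]
opening: 0.005
gripper_force: 0.0
```

```bash
python3 - <<'E'
from h import *
from workcell import bot
s=bot.read_state();print(s["eef_pos"].round(3),s["ft_force"].round(2),s["time_s"])
ims=[]
for n,y,x in(("top",150,230),("side",190,220)):
    f=bot.grab_frame(n);ims.append(cv2.resize(f["pixels"][y:y+150,x:x+200],None,fx=2,fy=2))
    P,Q,c,sz,a=lid(f,(.551,.008));print(n,c.round(4),np.round(sz),np.degrees(a))
    for p in PR:
        w=c+rz(a)@p;d=np.hypot(Q[:,0]-w[0],Q[:,1]-w[1])<.006;print(d.sum(),np.median(Q[d,2]).round(4))
cv2.imwrite("pics/s2.png",np.vstack(ims))
E
```

```text
[0.358 0.51  0.214] [ 0.44 -0.95 -0.05] 8.95
top [0.5515 0.0081] [171. 122.] -11.279640197753906
55 0.0896
55 0.0899
51 0.0903
48 0.0899
side [0.55   0.0075] [172. 124.] -10.782150268554688
26 0.0889
18 0.089
13 0.0885
21 0.0887
```

View pics/s2.png

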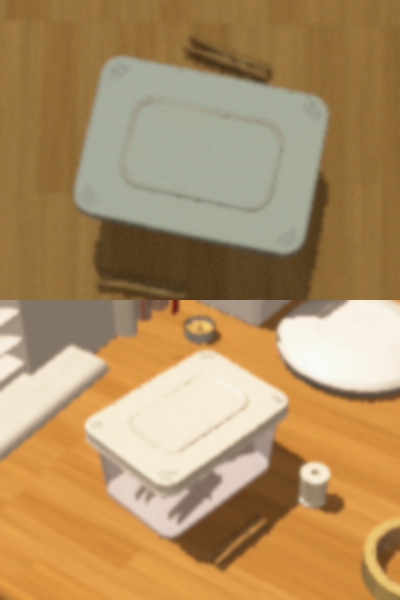

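The lid is flat and evenly lit, with all four corners at 89–90 mm. The box, pegs and reel haven't moved, and the arm is clear.

```bash
python3 -c "
from workcell import bot
print(bot.sign_off())"
```

```text
the job is handed in; nothing more can be done
None
```

All four lid corners are pressed down and clipped flush (89–90 mm), the box and the things around it are where they were, and the job was handed in at about 9 s.

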